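# Bolt the transport case: hold the safety catch, shoot the bolt

## Task

One of the two latches on the plywood case is still unbolted. With one fingertip press its spring safety catch fully down and hold it there while the other fingertip pushes the bolt by its lug all the way home into the keeper; then let go, so that the catch springs up and locks it. Only push, pick nothing up, and leave the other latch and the things lying around as they are.

Things in the scene. Friction and masses are not known exactly. Their poses are not given: they have to be found in the camera images.
- case: low plywood transport case, 300 (x) x 400 (y) x 70 high, fixed to the table; origin under its centre, x away from the robot at yaw 0. The near part of its top (x up to 8 mm) is the deck, the far part the lid, with a narrow gap between.
- latch: the unbolted steel latch, left or right one of two. Origin on the case top (70 mm above the table), x = the way its bolt shoots, z up. In this frame (mm): base plate x -80 to 46, y -45 to 45; round bolt, diameter 14, along x at y -25, top at z 20, in guides with tops at z 22; keeper on the lid x 63 to 79, y -40 to -10, top z 26. Only the bolt's lug and the catch plate stand higher.
- latch_bolt (a joint): how far the drawn bolt is shot, m: 0 fully back, 0.040 home in its keeper (end stop); starts at 0 to 0.006. About 2 N of friction; it stays where it is left. While the catch is up it is blocked at 0.008.
- latch_catch (a joint): how far that latch's catch is pressed down, m: 0 up, 0.010 fully down (end stop). Spring: about 2 N at first, 5.5 N fully down. From 0.005 down it frees the bolt. Let go with the bolt under way it stays at about 0.005 under the bolt's tooth; with the bolt past 0.037 it springs right up and blocks the bolt home.
- latch_lug (a point): centre of the top of that bolt's upright lug (12 in x, 22 in y, rising 36 mm above the bolt); in the latch frame at x = -20 mm + bolt value, y = -25, z = 56 mm; moves with the bolt. Push it towards latch +x.
- latch_pad (a point): centre of the top of that latch's safety catch, a level steel plate 94 x 26 mm beside the bolt: in the latch frame (mm) x -62 to 32, y 12 to 38 (50 from the bolt's centre line), top at z 40 when up, z 30 fully down. It sinks level wherever it is pressed, and a fingertip may slide along it.
- latch2: the other latch, of the same make, axes and sizes, already bolted; leave it alone. Its bolt is in the keeper and its lug stands at x = +20 mm in its frame.
- latch2_bolt (a joint): bolt of the other latch, same meaning; starts at 0.040, to stay there
- latch2_catch (a joint): catch of the other latch, same meaning; starts up at 0, to stay up
- punches: loose blue block of steel punches, 60 x 36 x 44 high, on the deck between the latches; origin under its centre. Bystander.
- tape: loose roll of paper tape, 84 outside diameter, 22 high, on the lid; origin under its centre. Bystander.
- plaque: loose brass plaque 50 x 110 x 6 on the lid, origin under its centre. Bystander.
- punch: loose single steel punch, 10 x 70 x 10, lying on the lid; origin under its centre. Bystander.
- hammer: loose hammer 280 long with a yellow handle, lying on the table on the robot's right; origin on its underside. Bystander.
- tray: loose blue open box 90 x 130 x 50 on the table on the robot's left; origin under its centre. Bystander.
- jar: loose amber glass jar, diameter 64, 90 high, on the table on the robot's left; origin under its centre. Bystander.

How it is judged:
On the way, in this order (a step that is already met when the one before it is completed fails the run):
1. the catch is pressed down (more than 6 mm of 10) while the bolt is still back (value of joint latch_catch above 0.006 m and value of joint latch_bolt below 0.012 m), for 0.1 s.
2. the bolt is more than 33 mm of 40 forward with the catch still held down (value of joint latch_catch above 0.006 m and value of joint latch_bolt above 0.033 m), for 0.05 s.
At the end, for the whole second after the job is handed in: The drawn bolt is home (over 37 mm of its 40), its catch has sprung up again (within 2 mm), the other latch is still home and its catch up, and every loose thing is within 20 mm of where it was (value of joint each of latch_bolt, latch2_bolt above 0.037 m and value of joint each of latch_catch, latch2_catch below 0.002 m and not (distance of any of punches, tape, plaque, punch, hammer, tray, jar from where it was at the start of the episode above 0.02 m)); the robot touches nothing.
It fails at once if the bolt is slid on without the catch being held down (value of joint latch_bolt between 0.012 and 0.033 m and velocity of joint latch_bolt above 0.005 m/s and value of joint latch_catch below 0.0055 m).
It fails at once if the other latch is worked (catch pressed over 4 mm or bolt moved over 6 mm) (value of joint latch2_catch above 0.004 m or value of joint latch2_bolt below 0.034 m).
It fails at once if a loose thing is lifted, carried or pushed more than 20 mm (distance of any of punches, tape, plaque, punch, hammer, tray, jar from where it was at the start of the episode above 0.02 m).
It also fails if it takes over 29 s, if anything falls off the work surface, if the arm or the gripper's body presses on something with over 40 N, if the wrist force passes 120 N, or if a joint passes its speed limit or range.

## Robot

A 6-joint arm with a two-finger parallel gripper is mounted at the origin on the work surface. World frame = base frame: x ahead of the robot, y to its left, z up, the work surface at z = 0. Lengths are in m, angles in rad, forces in N, time in s.
With the tool pointing down it reaches from about 0.325 to 1 m from the base axis. Payload 5.1 kg.
Tool frame: the origin (TCP) lies at the very end of the fingers, on their centre line; the grasp point (between the pads) lies 19 mm behind it (bot.grip_depth is the distance from the TCP to the grasp point, in m); z points along the fingers, y is the line along which they close (so a half turn about z gives the same grasp; the last joint's range is limited). The gripper opens to 85 mm and grips with 20 to 120 N. Pads are 22 mm wide; open, the fingers measure 114 mm over their backs; the gripper's body (76 mm by 85 mm) begins 54 mm behind the grasp point. The pads swing forward as they close: fully open they stand 13 mm farther back than shut.
Start: joints at [-1.227, 0.124, 1.65, -0, 1.367, -0.083], TCP at [0.269, -0.592, 0.231] pointing down, gripper open.
Joint ranges: [-2.61, 2.61], [-1.02, 2.33], [0.03, 2.71], [-1.35, 4.49], [0.32, 2.68], [-2.91, 2.91]. Speed limits (rad/s): [2.57, 2.57, 3.14, 3.14, 3.14, 3.14].

## Interface

Orientations are given as a unit quaternion [x, y, z, w].
In Python, from workcell import bot, optics gives the robot as it stands.
- The arm moves only by the tool arm_command, never from a script. Its argument "rows" is a list of rows, each an object with "offset": the shift along the tool's x, y, z in cm, a list of three; "delta_rot": the turn, a rotation vector about the tool's x, y, z in rad, a list of three; "hand": the opening, from 0 (shut) to 1 (fully open). In form: [{"offset": [dx, dy, dz], "delta_rot": [wx, wy, wz], "hand": hand}, ...]. A call has 1 to 10 rows; each row shifts and turns the commanded pose from where the row before left it, along the tool's axes as they then stand; what a row does not reach is not made up. A row lasts 1/10 s, in which the tool goes at most 50 mm and 8.59 degrees, less where a joint would pass 70% of its speed; a pose out of reach is approached as far as the arm can. A call with a gripper value outside its range is refused whole. The fingers move at their own pace and stop on an object; "newtons" is the grip in N (left out, the last holds). Time passes only in rows, so rows that do not move let the fingers close. It gives the time, the measured TCP pose, the force, the opening and the grip force at its end, in the units of the state.
- bot.read_state(): the state, without advancing time (a new reading comes with each control period).
- optics.camera(name): name is "scene" or "top" or "wrist"; returns a dict with "img" (384x512x3 uint8, red, green, blue), "camera_matrix" (3x3 intrinsics, pixels), "extrinsics" (4x4, takes a point from camera to world coordinates). Camera axes: x right, y up, looking along -z (the intrinsics and any distortion apply to the point x, -y, -z); pixel columns grow to the right and rows downward; lengths in m; the calibration is good to about 2 mm. A picture is of the moment at which its call begins. There is no depth.
- bot.hand_in(): hands the job in; it is judged then, once.
The state is a dict: "time_s": time; "joint_positions": joint angles; "dq": joint speeds; "tau": joint torques, N m; "eef_pos": TCP position; "tool_rot": TCP orientation; "contact_force": force on the tool from outside, world axes, zero at the start; "torque": the same for the moment, N m; "finger_gap": finger opening in m; "finger_force": force on a finger pad.
Only numpy, scipy, OpenCV 4.12 (cv2) and the standard library are available. Lean on these libraries where they do the work, as an engineer would, in place of code of your own. Each camera call takes 0.05 s, during which the arm holds its last target. There are 200 camera calls.

## Working session

There is one attempt and no reset: what is moved stays moved. The work goes in short steps, Python scripts to look and compute and a tool call to move; the robot and the scene stay as the last step left them, time stands still between calls to the robot, and variables do not carry over. Pictures are saved under pics/ and viewed, at most 10 in all, crops included, and the job is handed in when it is done.

Besides the shell and the picture viewer there is one more tool, called after "Request:" as name([rows], argument=value, ...), one row to a line, values as JSON. arm_command: Moves the arm, as the interface text tells. Its arguments: {"type":"object","properties":{"rows":{"type":"array","items":{"type":"object","properties":{"offset":{"type":"array","items":{"type":"number"}},"delta_rot":{"type":"array","items":{"type":"number"}},"hand":{"type":"number"}}}},"newtons":{"type":"number"}},"required":["rows"]}

```bash
mkdir -p pics; cat > h.py <<'E'
import numpy as np,cv2
from workcell import bot,optics
def ray(c,u,v):
    K=np.array(c["camera_matrix"]);E=np.array(c["extrinsics"])
    d=np.linalg.inv(K)@[u,v,1]; d=E[:3,:3]@[d[0],-d[1],-d[2]]
    return E[:3,3],d
def onz(c,u,v,z):
    o,d=ray(c,u,v); return o+d*(z-o[2])/d[2]
def proj(c,p):
    K=np.array(c["camera_matrix"]);E=np.array(c["extrinsics"])
    q=E[:3,:3].T@(np.array(p)-E[:3,3]); q=K@[q[0],-q[1],-q[2]]; return q[:2]/q[2]
E
python3 - <<'E'
from h import *
import pickle
cs={n:optics.camera(n) for n in("top","scene")}
pickle.dump(cs,open("c0.pkl","wb"))
for n,c in cs.items():
    cv2.imwrite(f"pics/{n}0.png",cv2.resize(c["img"][:,:,::-1],(800,600),interpolation=cv2.INTER_CUBIC)); print(n,[k for k in c],np.round(c["extrinsics"],2).tolist())
print(bot.read_state())
E
```

```text
top ['img', 'camera_matrix', 'extrinsics'] [[-0.01, 0.99, -0.14, 0.39], [-1.0, -0.01, 0.01, -0.02], [0.0, 0.14, 0.99, 1.21], [0.0, 0.0, 0.0, 1.0]]
scene ['img', 'camera_matrix', 'extrinsics'] [[-0.71, -0.39, 0.58, 1.18], [0.7, -0.41, 0.58, 0.59], [0.01, 0.82, 0.57, 0.72], [0.0, 0.0, 0.0, 1.0]]
{'time_s': 0.1, 'joint_positions': array([-1.22659503e+00,  1.24428455e-01,  1.65153069e+00,  2.16473484e-05,
        1.36748328e+00, -8.25932913e-02]), 'dq': array([-5.35676662e-05, -1.37018669e-03, -3.62320496e-03,  7.51863871e-04,
        9.69061200e-05, -1.82346604e-04]), 'tau': array([ 1.56584442e-04, -4.24928999e+01, -3.66654789e+01, -1.49362677e-04,
        3.89035602e-03,  6.22027059e-06]), 'eef_pos': array([ 0.26886967, -0.59118789,  0.23018732]), 'tool_rot': array([ 9.77317119e-01,  2.11779113e-01, -1.10125917e-04, -9.18367331e-04]), 'contact_force': array([-0.15433504, -0.05428008, -0.17873644]), 'torque': array([-0.01459445, -0.05101886,  0.07215489]), 'finger_force': 0.0, 'finger_gap': 0.08539332424622806}
```

View pics/top0.png

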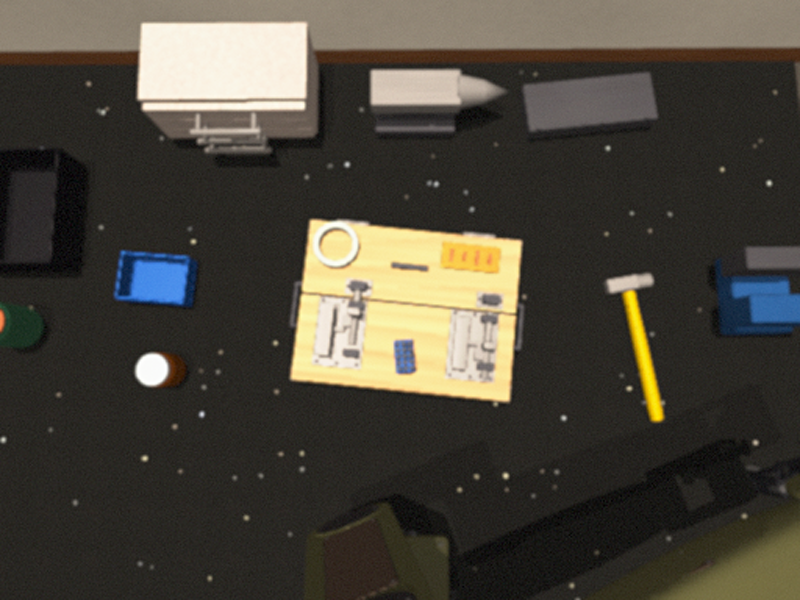

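View pics/scene0.png

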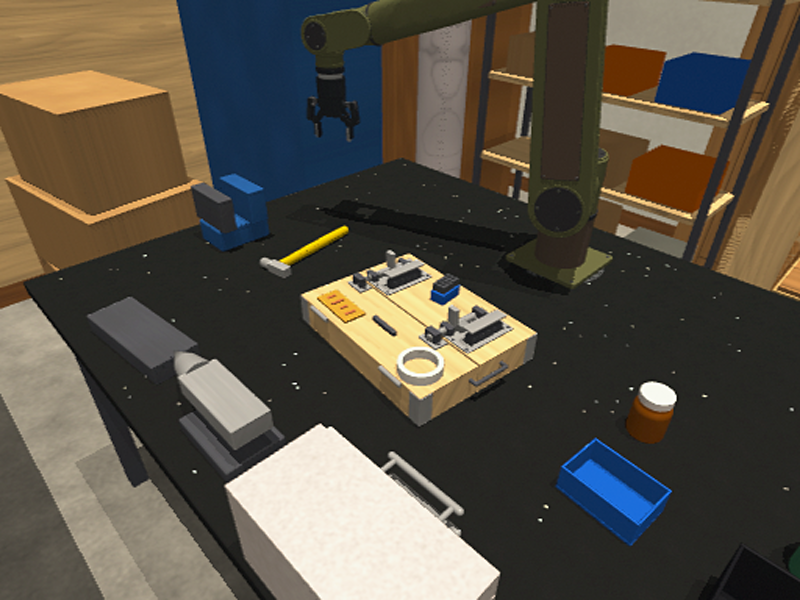

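The top view shows the case centred near px (407,310). The left latch's bolt reaches its keeper at (357,290). The right latch, at (472,345), has a gap before its keeper at (490,300), so the right one (world −y) is unbolted.

```bash
python3 - <<'E'
from h import *
import pickle
cs=pickle.load(open("c0.pkl","rb"))
c=cs["top"];im=c["img"]
hsv=cv2.cvtColor(im,cv2.COLOR_RGB2HSV)
m=cv2.inRange(hsv,(8,40,110),(35,255,255)); m[:130]=0;m[270:]=0;m[:,:170]=0;m[:,345:]=0
pts=np.array([onz(c,u,v,.07)[:2] for v,u in np.argwhere(m)],np.float32)
r=cv2.minAreaRect(pts);print("case",r, cv2.boxPoints(r).round(4).tolist())
# lug top/ plate of right latch: gray, low sat inside hull
g=cv2.inRange(hsv,(0,0,90),(180,45,255)); g[:195]=0;g[250:]=0;g[:,:275]=0;g[:,325:]=0
gp=np.array([onz(c,u,v,.075)[:2] for v,u in np.argwhere(g)],np.float32)
r=cv2.minAreaRect(gp);print("latch",r,cv2.boxPoints(r).round(4).tolist(),len(gp))
x0,y0=265,180
cv2.imwrite("pics/crop.png",cv2.resize(im[180:255,265:345,::-1],None,fx=8,fy=8,interpolation=cv2.INTER_CUBIC))
from scipy.spatial.transform import Rotation as R
s=bot.read_state();print(R.from_quat(s["tool_rot"]).as_matrix().round(3))
w=optics.camera("wrist");E=np.array(w["extrinsics"]);Rt=R.from_quat(s["tool_rot"]).as_matrix()
print("cam in tool",(Rt.T@(E[:3,3]-s["eef_pos"])).round(3),(Rt.T@E[:3,:3]).round(2).tolist(),w["camera_matrix"])
E
```

```text
case ((0.5204883217811584, -0.01816016435623169), (0.4578058421611786, 0.33035507798194885), 86.34163665771484) [[0.3409999907016754, -0.2361000031232834], [0.6707000136375427, -0.257099986076355], [0.6998999714851379, 0.1996999979019165], [0.3702999949455261, 0.2207999974489212]]
latch ((0.4610302150249481, -0.15171848237514496), (0.08887255936861038, 0.14228996634483337), 83.28746032714844) [[0.38519999384880066, -0.1875], [0.5264999866485596, -0.20419999957084656], [0.536899983882904, -0.11590000241994858], [0.39559999108314514, -0.09929999709129333]] 1304
[[ 0.91   0.414 -0.001]
 [ 0.414 -0.91   0.002]
 [ 0.    -0.002 -1.   ]]
cam in tool [ 0.069  0.    -0.143] [[-0.0, 0.96, 0.27], [1.0, 0.0, -0.0], [-0.0, 0.27, -0.96]] [[335.93320857   0.         253.69119725]
 [  0.         335.93320857 194.72703706]
 [  0.           0.           1.        ]]
```

View pics/crop.png

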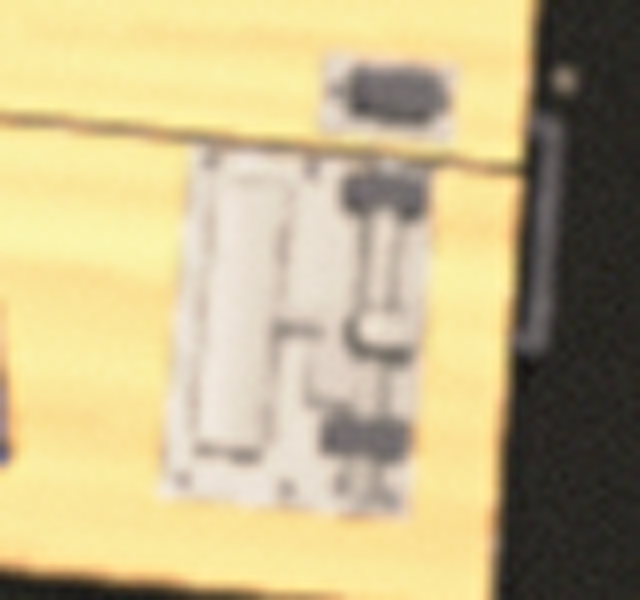

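The crop shows the right latch. Its base plate corners are at crop px (193,148), (435,172), (405,515) and (163,492), with the lug at (380,335) and the catch plate on the left.

```bash
cat > r.py <<'E'
from h import *
import pickle
c=pickle.load(open("c0.pkl","rb"))["top"]
P=[onz(c,265+(u-3.5)/8,180+(v-3.5)/8,.073)[:2] for u,v in((193,148),(435,172),(405,515),(163,492))]
P=np.array(P)
L=np.array([[46,45],[46,-45],[-80,-45],[-80,45]])/1000.
# rigid fit
a=P-P.mean(0);b=L-L.mean(0)
th=np.arctan2((b[:,0]*a[:,1]-b[:,1]*a[:,0]).sum(),(a*b).sum())
Rm=np.array([[np.cos(th),-np.sin(th)],[np.sin(th),np.cos(th)]])
t=P.mean(0)-Rm@L.mean(0)
print(th,t,((L@Rm.T+t-P)*1e3).round(1).tolist())
l=onz(c,265+(380-3.5)/8,180+(325-3.5)/8,.126)[:2]
print("lug latch",(Rm.T@(l-t)*1e3).round(1), l)
E
python3 r.py
```

```text
-0.10814622276543628 [ 0.46924356 -0.15200186] [[1.4, 1.1], [1.0, -1.1], [-1.7, -1.7], [-0.7, 1.7]]
lug latch [-15.7 -21.5] [ 0.45129622 -0.17170622]
```

Request:
arm_command([
  {"offset": [0, 0, 0], "delta_rot": [0, 0, 0.134], "hand": 0.42},
  {"offset": [0, 0, 0], "delta_rot": [0, 0, 0.134], "hand": 0.42},
  {"offset": [0, 0, 0], "delta_rot": [0, 0, 0.134], "hand": 0.42},
  {"offset": [0, 0, 0], "delta_rot": [0, 0, 0.134], "hand": 0.42},
])

```text
time_s: 0.55
eef_pos: [0.269, -0.5915, 0.2308]
tool_rot: [0.998, -0.057, -0.0, -0.0]
contact_force: [-0.7, 0.4, 0.1]
finger_gap: 0.0356
finger_force: 0.0
```

Request:
arm_command([
  {"offset": [1.06, -4.58, 0], "delta_rot": [0, 0, 0], "hand": 0.42},
  {"offset": [1.06, -4.58, 0], "delta_rot": [0, 0, 0], "hand": 0.42},
  {"offset": [1.06, -4.58, 0], "delta_rot": [0, 0, 0], "hand": 0.42},
  {"offset": [1.06, -4.58, 0], "delta_rot": [0, 0, 0], "hand": 0.42},
  {"offset": [1.06, -4.58, 0], "delta_rot": [0, 0, 0], "hand": 0.42},
  {"offset": [1.06, -4.58, 0], "delta_rot": [0, 0, 0], "hand": 0.42},
  {"offset": [1.06, -4.58, 0], "delta_rot": [0, 0, 0], "hand": 0.42},
  {"offset": [1.06, -4.58, 0], "delta_rot": [0, 0, 0], "hand": 0.42},
  {"offset": [1.06, -4.58, 0], "delta_rot": [0, 0, 0], "hand": 0.42},
  {"offset": [1.06, -4.58, 0], "delta_rot": [0, 0, 0], "hand": 0.42},
])

```text
time_s: 1.55
eef_pos: [0.4244, -0.1461, 0.2312]
tool_rot: [0.998, -0.055, 0.0, 0.0]
contact_force: [0.6, 0.3, -0.6]
finger_gap: 0.0357
finger_force: 0.0
```

```bash
python3 - <<'E'
from h import *
import pickle
c=optics.camera("wrist");s=bot.read_state();pickle.dump((c,s),open("w1.pkl","wb"))
cv2.imwrite("pics/w1.png",cv2.resize(c["img"][:,:,::-1],(800,600),interpolation=cv2.INTER_CUBIC))
print(s["time_s"],s["eef_pos"],s["tool_rot"],s["finger_gap"],s["contact_force"])
E
```

```text
1.6 [ 0.42599324 -0.14040647  0.23119201] [ 9.98658940e-01 -5.17079550e-02  7.30656976e-04 -2.46486761e-03] 0.03615483235023096 [-0.42688769  3.54069146 -0.19648624]
```

View pics/w1.png

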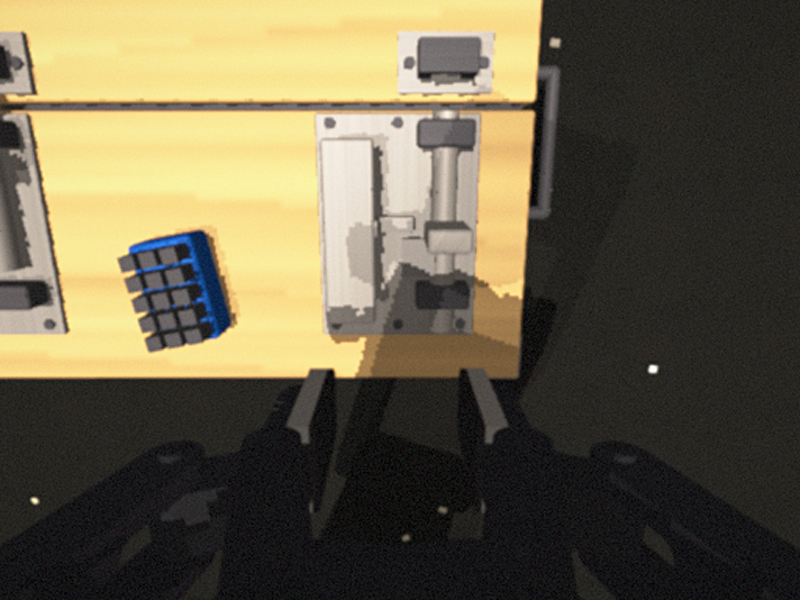

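The wrist view shows the catch plate with corners (322,140)–(375,320), the lug top near (449,230) and the bolt along column ~445. The arm was still settling, so I'm retaking it.

```bash
python3 - <<'E'
from h import *
import pickle
for i in range(6): optics.camera("wrist")
s=bot.read_state();c=optics.camera("wrist");pickle.dump((c,s),open("w2.pkl","wb"))
cv2.imwrite("pics/w2.png",cv2.resize(c["img"][60:220,190:350,::-1],(600,600),interpolation=cv2.INTER_CUBIC))
print(s["time_s"],s["eef_pos"],s["tool_rot"],s["finger_gap"],s["contact_force"])
E
```

```text
1.9 [ 0.42399084 -0.14896575  0.23119449] [ 9.98464240e-01 -5.53996920e-02 -1.69789431e-04  8.58148713e-05] 0.03562490374839216 [ 0.27922967 -0.13516057 -1.26907624]
```

View pics/w2.png

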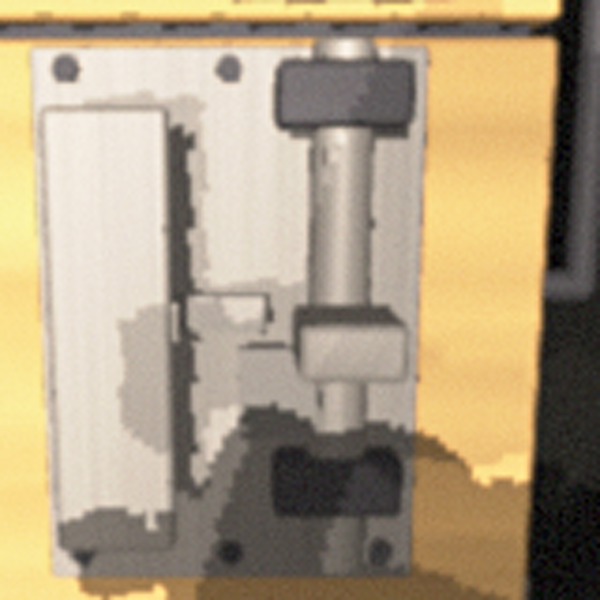

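```bash
cat > m.py <<'E'
from h import *
import pickle
c,s=pickle.load(open("w2.pkl","rb"))
k=160/600
q=lambda u,v,z: onz(c,190+(u+.5)*k-.5,60+(v+.5)*k-.5,z)[:2]
P=np.array([q(43,108,.11),q(164,107,.11),q(173,548,.11),q(57,550,.11),q(32,48,.073),q(427,48,.073),q(411,575,.073),q(55,575,.073)])
L=np.array([[32,38],[32,12],[-62,12],[-62,38],[46,45],[46,-45],[-80,-45],[-80,45]])/1000.
a=P-P.mean(0);b=L-L.mean(0)
th=np.arctan2((b[:,0]*a[:,1]-b[:,1]*a[:,0]).sum(),(a*b).sum())
Rm=np.array([[np.cos(th),-np.sin(th)],[np.sin(th),np.cos(th)]]); t=P.mean(0)-Rm@L.mean(0)
print(th,t,((L@Rm.T+t-P)*1e3).round(1).tolist())
print("lug",[(Rm.T@(q(u,v,.126)-t)*1e3).round(1).tolist() for u,v in((300,325),(404,325),(404,382),(304,382))])
print("tcp in latch",Rm.T@(s["eef_pos"][:2]-t)*1e3)
E
python3 m.py
```

```text
-0.10968845339925762 [ 0.47134155 -0.15151923] [[0.9, 0.8], [0.5, -1.0], [-1.2, -0.4], [-0.7, 0.0], [0.6, 0.4], [0.6, -0.7], [-0.3, 0.1], [-0.4, 0.6]]
lug [[-10.1, -14.0], [-10.1, -34.4], [-21.4, -34.8], [-21.4, -14.9]]
tcp in latch [-47.34567045  -2.64528687]
```

Request:
arm_command([
  {"offset": [0.5, -0.26, 0], "delta_rot": [0, 0, 0], "hand": 0.42},
  {"offset": [0, 0, 2.5], "delta_rot": [0, 0, 0], "hand": 0.42},
  {"offset": [0, 0, 2.5], "delta_rot": [0, 0, 0], "hand": 0.42},
  {"offset": [0, 0, 2.5], "delta_rot": [0, 0, 0], "hand": 0.42},
  {"offset": [0, 0, 2], "delta_rot": [0, 0, 0], "hand": 0.42},
  {"offset": [0, 0, 1], "delta_rot": [0, 0, 0], "hand": 0.42},
  {"offset": [0, 0, 0], "delta_rot": [0, 0, 0], "hand": 0.42},
  {"offset": [0, 0, 0], "delta_rot": [0, 0, 0], "hand": 0.42},
])

```text
time_s: 2.75
eef_pos: [0.4301, -0.1465, 0.1271]
tool_rot: [0.998, -0.055, 0.0, 0.0]
contact_force: [1.0, -0.3, -0.0]
finger_gap: 0.0359
finger_force: 0.0
```

```bash
python3 - <<'E'
from h import *
c=optics.camera("wrist");s=bot.read_state()
cv2.imwrite("pics/w3.png",cv2.resize(c["img"][:,:,::-1],(800,600),interpolation=cv2.INTER_CUBIC))
print(s["time_s"],s["eef_pos"],s["finger_gap"],s["contact_force"])
E
```

```text
2.8 [ 0.43041501 -0.14653973  0.12764834] 0.035968965239391214 [-0.48126973 -0.81312944  0.0331783 ]
```

View pics/w3.png

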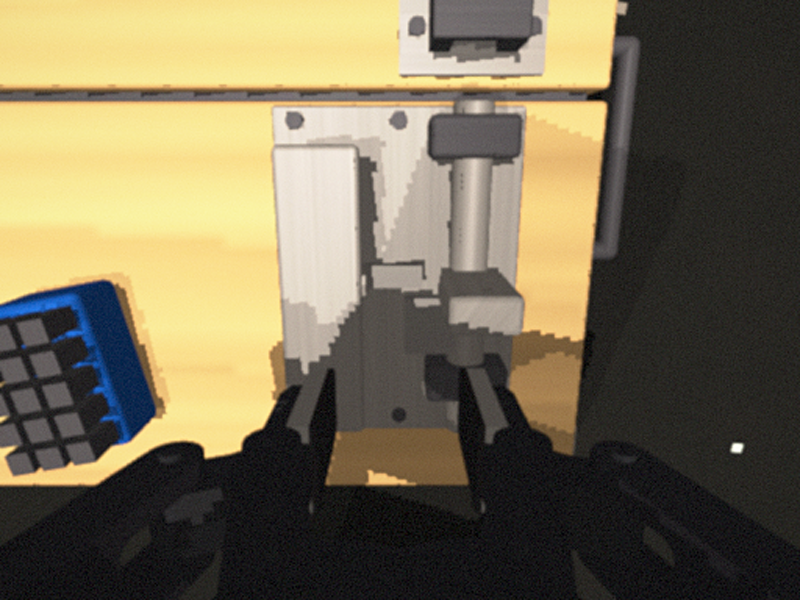

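The fingertips (px 300–335 and 460–498) sit over the catch plate (285–358) and behind the lug (450–522). Pressing down now.

Request:
arm_command([
  {"offset": [0, 0, 0.4], "delta_rot": [0, 0, 0], "hand": 0.42},
  {"offset": [0, 0, 0.4], "delta_rot": [0, 0, 0], "hand": 0.42},
  {"offset": [0, 0, 0.4], "delta_rot": [0, 0, 0], "hand": 0.42},
  {"offset": [0, 0, 0.4], "delta_rot": [0, 0, 0], "hand": 0.42},
  {"offset": [0, 0, 0.2], "delta_rot": [0, 0, 0], "hand": 0.42},
  {"offset": [0, 0, 0], "delta_rot": [0, 0, 0], "hand": 0.42},
])

```text
time_s: 3.4
eef_pos: [0.4294, -0.1458, 0.1081]
tool_rot: [0.999, -0.055, -0.0, -0.0]
contact_force: [-1.4, 0.2, 1.8]
finger_gap: 0.0361
finger_force: 0.9
```

Request:
arm_command([
  {"offset": [0, 0, 0.2], "delta_rot": [0, 0, 0], "hand": 0.42},
  {"offset": [0, 0, 0.2], "delta_rot": [0, 0, 0], "hand": 0.42},
  {"offset": [0, 0, 0], "delta_rot": [0, 0, 0], "hand": 0.42},
])

```text
time_s: 3.7
eef_pos: [0.4297, -0.1459, 0.1044]
tool_rot: [0.999, -0.055, 0.0, -0.0]
contact_force: [-2.0, 0.9, 2.7]
finger_gap: 0.0356
finger_force: 1.5
```

Request:
arm_command([
  {"offset": [0, 0, 0.2], "delta_rot": [0, 0, 0], "hand": 0.42},
  {"offset": [0, 0, 0.2], "delta_rot": [0, 0, 0], "hand": 0.42},
  {"offset": [0, 0, 0], "delta_rot": [0, 0, 0], "hand": 0.42},
])

```text
time_s: 4.0
eef_pos: [0.4297, -0.1459, 0.1003]
tool_rot: [0.999, -0.055, 0.0, -0.0]
contact_force: [-1.8, 1.1, 4.6]
finger_gap: 0.0358
finger_force: 2.2
```

Request:
arm_command([
  {"offset": [0, 0, 0.1], "delta_rot": [0, 0, 0], "hand": 0.42},
  {"offset": [0, 0, 0.1], "delta_rot": [0, 0, 0], "hand": 0.42},
  {"offset": [0, 0, 0], "delta_rot": [0, 0, 0], "hand": 0.42},
])

```text
time_s: 4.3
eef_pos: [0.4297, -0.146, 0.0989]
tool_rot: [0.999, -0.055, 0.0, -0.0]
contact_force: [-2.3, 2.5, 7.7]
finger_gap: 0.0358
finger_force: 3.6
```

Request:
arm_command([
  {"offset": [0, 0, 0.1], "delta_rot": [0, 0, 0], "hand": 0.42},
  {"offset": [0, 0, 0], "delta_rot": [0, 0, 0], "hand": 0.42},
])

```text
time_s: 4.5
eef_pos: [0.4298, -0.1459, 0.0987]
tool_rot: [0.999, -0.054, -0.0, -0.0]
contact_force: [-5.4, 2.7, 12.1]
finger_gap: 0.0361
finger_force: 6.2
```

Catch is on its end stop. Pushing the bolt.

Request:
arm_command([
  {"offset": [0.4, 0, 0], "delta_rot": [0, 0, 0], "hand": 0.42},
  {"offset": [0.4, 0, 0], "delta_rot": [0, 0, 0], "hand": 0.42},
  {"offset": [0.4, 0, 0], "delta_rot": [0, 0, 0], "hand": 0.42},
  {"offset": [0, 0, 0], "delta_rot": [0, 0, 0], "hand": 0.42},
])

```text
time_s: 4.9
eef_pos: [0.4398, -0.1473, 0.0987]
tool_rot: [0.999, -0.054, -0.003, -0.0]
contact_force: [-13.3, 1.8, 19.0]
finger_gap: 0.0355
finger_force: 9.3
```

Request:
arm_command([
  {"offset": [0.3, 0, -0.05], "delta_rot": [0, 0, 0], "hand": 0.42},
  {"offset": [0.4, 0, 0], "delta_rot": [0, 0, 0], "hand": 0.42},
  {"offset": [0.4, 0, 0], "delta_rot": [0, 0, 0], "hand": 0.42},
  {"offset": [0, 0, 0], "delta_rot": [0, 0, 0], "hand": 0.42},
])

```text
time_s: 5.3
eef_pos: [0.4506, -0.1485, 0.0987]
tool_rot: [0.999, -0.054, -0.003, -0.0]
contact_force: [-12.6, 1.2, 15.2]
finger_gap: 0.0359
finger_force: 8.7
```

```bash
python3 - <<'E'
from h import *
c=optics.camera("wrist");s=bot.read_state()
cv2.imwrite("pics/w4.png",cv2.resize(c["img"][:,:,::-1],(800,600),interpolation=cv2.INTER_CUBIC))
print(s["time_s"],s["eef_pos"],s["finger_gap"],s["contact_force"])
E
```

```text
5.35 [ 0.45055736 -0.14852369  0.09873438] 0.03587076908080474 [-11.29519536   1.84200077  16.21946869]
```

View pics/w4.png

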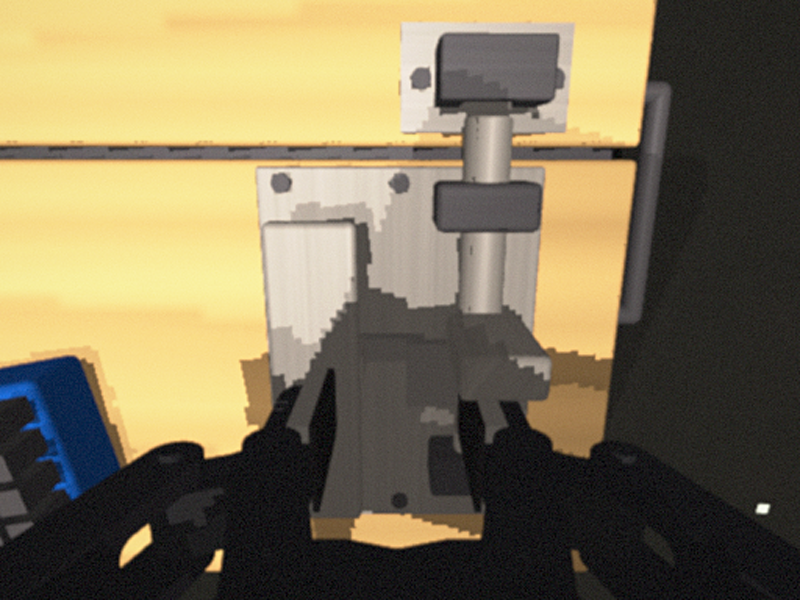

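The bolt tip is now near the keeper (px 485,110), and the lug (505,375) is being pushed with the catch down. Continuing.

Request:
arm_command([
  {"offset": [0.4, 0, 0], "delta_rot": [0, 0, 0], "hand": 0.42},
  {"offset": [0.4, 0, 0], "delta_rot": [0, 0, 0], "hand": 0.42},
  {"offset": [0.4, 0, 0], "delta_rot": [0, 0, 0], "hand": 0.42},
  {"offset": [0.4, 0, 0], "delta_rot": [0, 0, 0], "hand": 0.42},
  {"offset": [0.4, 0, 0], "delta_rot": [0, 0, 0], "hand": 0.42},
  {"offset": [0, 0, 0], "delta_rot": [0, 0, 0], "hand": 0.42},
])

```text
time_s: 5.95
eef_pos: [0.4706, -0.1507, 0.0987]
tool_rot: [0.999, -0.054, -0.003, -0.0]
contact_force: [-12.7, 1.7, 14.0]
finger_gap: 0.0362
finger_force: 8.1
```

Request:
arm_command([
  {"offset": [0.2, 0, 0], "delta_rot": [0, 0, 0], "hand": 0.42},
  {"offset": [0.2, 0, 0], "delta_rot": [0, 0, 0], "hand": 0.42},
  {"offset": [0, 0, 0], "delta_rot": [0, 0, 0], "hand": 0.42},
])

```text
time_s: 6.25
eef_pos: [0.4727, -0.1509, 0.0987]
tool_rot: [0.999, -0.054, -0.006, -0.0]
contact_force: [-20.3, 1.7, 20.3]
finger_gap: 0.036
finger_force: 12.5
```

Request:
arm_command([
  {"offset": [0.2, 0, 0], "delta_rot": [0, 0, 0], "hand": 0.42},
  {"offset": [0, 0, 0], "delta_rot": [0, 0, 0], "hand": 0.42},
])

```text
time_s: 6.45
eef_pos: [0.4728, -0.151, 0.0987]
tool_rot: [0.998, -0.054, -0.008, -0.001]
contact_force: [-27.8, 2.4, 27.8]
finger_gap: 0.0358
finger_force: 16.4
```

```bash
python3 - <<'E'
from h import *
c=optics.camera("wrist");s=bot.read_state()
cv2.imwrite("pics/w5.png",cv2.resize(c["img"][:,:,::-1],(800,600),interpolation=cv2.INTER_CUBIC))
print(s["time_s"],s["eef_pos"],s["finger_gap"],s["contact_force"])
E
```

```text
6.5 [ 0.47278992 -0.1509348   0.09863563] 0.03617664116045082 [-27.48940363   2.98996183  25.75216055]
```

View pics/w5.png

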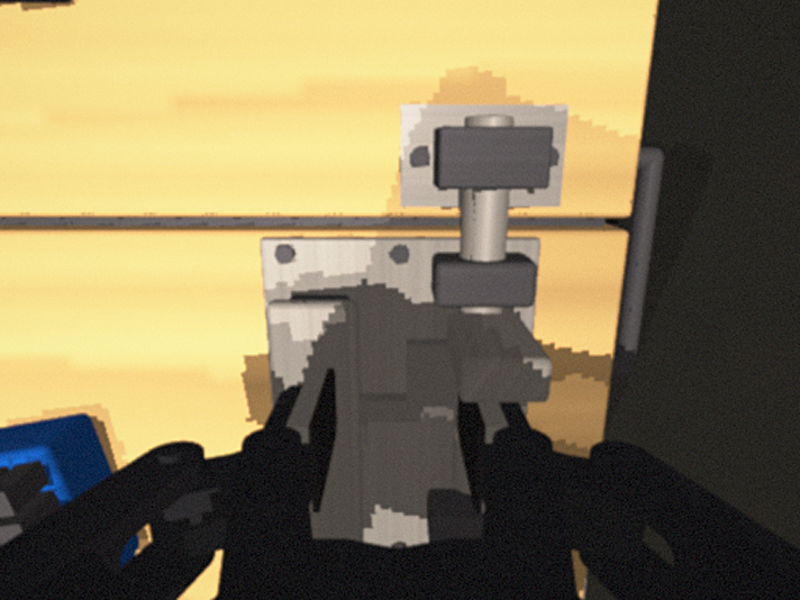

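The bolt shows through the keeper (px 488,120) and is hard against its stop. Letting go.

Request:
arm_command([
  {"offset": [-0.3, 0, 0], "delta_rot": [0, 0, 0], "hand": 0.42},
  {"offset": [0, 0, -0.4], "delta_rot": [0, 0, 0], "hand": 0.42},
  {"offset": [0, 0, -0.6], "delta_rot": [0, 0, 0], "hand": 0.42},
  {"offset": [-0.3, 0, -1], "delta_rot": [0, 0, 0], "hand": 0.42},
  {"offset": [-0.3, 0, -2], "delta_rot": [0, 0, 0], "hand": 0.42},
  {"offset": [0, 0, -4], "delta_rot": [0, 0, 0], "hand": 0.42},
  {"offset": [-1, 0, -4], "delta_rot": [0, 0, 0], "hand": 0.42},
  {"offset": [-2, 0, 0], "delta_rot": [0, 0, 0], "hand": 0.42},
  {"offset": [0, 0, 0], "delta_rot": [0, 0, 0], "hand": 0.42},
  {"offset": [0, 0, 0], "delta_rot": [0, 0, 0], "hand": 0.42},
])

```text
time_s: 7.5
eef_pos: [0.4395, -0.147, 0.2174]
tool_rot: [0.999, -0.055, 0.0, 0.0]
contact_force: [-0.7, -0.1, -0.3]
finger_gap: 0.0362
finger_force: 0.0
```

```bash
python3 - <<'E'
from h import *
for i in range(4): optics.camera("wrist")
c=optics.camera("wrist");s=bot.read_state()
cv2.imwrite("pics/w6.png",cv2.resize(c["img"][:,:,::-1],(800,600),interpolation=cv2.INTER_CUBIC))
print(s["time_s"],s["eef_pos"],s["finger_gap"],s["contact_force"])
th,t=-0.1097,np.array([.47134,-.15152]);Rm=np.array([[np.cos(th),-np.sin(th)],[np.sin(th),np.cos(th)]])
f=lambda x,y,z:(proj(c,[*(Rm@[x/1e3,y/1e3]+t),.07+z/1e3])*800/512).round()
print("lug home",[f(x,y,56) for x,y in((26,-14),(26,-36),(14,-36),(14,-14))])
for z in(40,35,30):print("catch",z,[f(x,y,z) for x,y in((32,38),(32,12),(-62,12),(-62,38))])
E
```

```text
7.75 [ 0.43950395 -0.14689416  0.21678154] 0.03579314305687454 [ 0.32965502  0.5140453  -0.32049204]
lug home [array([433., 184.]), array([483., 184.]), array([482., 212.]), array([432., 212.])]
catch 40 [array([317., 169.]), array([374., 169.]), array([376., 360.]), array([325., 360.])]
catch 35 [array([319., 169.]), array([374., 169.]), array([376., 357.]), array([326., 357.])]
catch 30 [array([321., 169.]), array([375., 169.]), array([377., 353.]), array([327., 353.])]
```

View pics/w6.png

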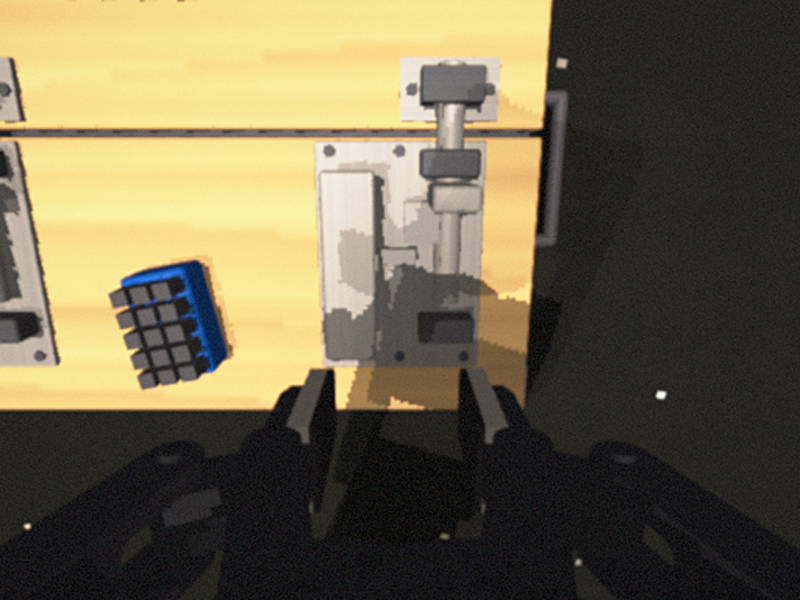

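The lug top (rows 184–212) matches the predicted home position. The catch's lower edge (~row 360) matches the sprung-up height, and the punches have not moved.

```bash
python3 -c "
from workcell import bot
print(bot.hand_in())"
```

```text
the job is handed in; nothing more can be done
None
```

I pushed the right-hand latch's bolt home with its catch held down, and the last wrist picture shows the bolt in its keeper and the catch sprung up; the job is handed in at about 8 s, with no verdict returned.

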